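# Bolt the yellow garage chest shut

## Task

The yellow chest on the workbench has been left unbolted. Slide its barrel bolt fully home into the keeper with the handle still up, then turn the handle down all the way into the notch, toward the robot, and let go. Leave the bolt of the blue chest as it is.

Things in the scene. Friction and masses are not known exactly. Their poses are not given: they have to be found in the camera images.
- yellow_bolt (a joint): Travel (m) of the steel barrel bolt on top of the YELLOW chest: 0 drawn back, 0.065 fully home (a stop); starts at 0 to 0.02. Takes about 3 N to slide and stays where left. Its axis is level, 134 mm above the bench, 34 mm above the chest top. The guard rail's notch is 30 mm wide and lets the 10 mm handle stem drop only at travels of 0.05 or more.
- yellow_handle (a joint): Angle (rad) of the yellow chest's bolt handle about the bolt: 0 straight up, growing as it is turned down toward the robot, 1.57 level in the notch (a stop); starts at -0.2 to 0.3. Away from the notch the guard rail stops it near 0.5. Takes about 1.2 N at the knob and stays where left. Rails stand 14 to 18 mm either side of the bolt's axis and, like the guides, reach 14 mm above it.
- yellow_knob (a point): Centre of the black knob on the yellow chest's bolt handle: a disc 26 mm across, 16 mm thick, flat faces square to the bolt, on a 10 mm stem. y axis: along the bolt, the way it slides home. z axis: from the bolt out along the handle; the centre is 60 mm from the bolt's axis. With the handle up, -x points level to the side where it goes down.
- blue_knob (a point): The same knob on the same bolt of the equal BLUE chest: leave alone. Both chests are fixed boxes 220 x 280 x 100 mm, one to the robot's left and one to its right (which is which varies), turned up to 0.3 rad; the bolt runs along the 280 mm side, 35 mm beyond the middle as seen from the robot.

How it is judged:
By the outcome, as a careful person would: the job done as asked, in the order asked, and still so for the second after the job is handed in, with the robot touching nothing.
It also fails if it takes over 34 s, if anything falls off the work surface, if the arm or the gripper's body presses on something with over 40 N, if the wrist force passes 120 N, or if a joint passes its speed limit or range.

## Robot

A 6-joint arm with a two-finger parallel gripper is mounted at the origin on the work surface. World frame = base frame: x ahead of the robot, y to its left, z up, the work surface at z = 0. Lengths are in mm, angles in degrees, forces in N, time in s.
With the tool pointing down it reaches from about 300 to 850 mm from the base axis. Payload 4.2 kg.
Tool frame: the origin (TCP) lies midway between the tips of the shut fingers; the grasp point (between the pads) lies env.hold_point_z behind it (env.hold_point_z is the distance from the TCP to the grasp point, in mm); z points along the fingers, y is the line along which they close (so a half turn about z gives the same grasp; the last joint's range is limited). The gripper opens to 91 mm and grips with 3 to 60 N. Pads are 32 mm wide; open, the fingers measure 118 mm over their backs; the gripper's body (76 mm by 178 mm) begins 60 mm behind the grasp point.
Start: joints at [-70.015, 18.312, 89.639, -0, 72.044, -1.146], TCP at [207.29, -536.353, 213.976] pointing down, gripper open.
Joint ranges: [-177.97, 177.97], [-48.28, 115.42], [12.27, 149.76], [-77.06, 257.06], [2.81, 150.46], [-146.56, 146.56]. Speed limits (degrees/s): [147.25, 147.25, 180, 180, 180, 180].

## Interface

Orientations are given as [roll, pitch, yaw] about the fixed x, y, z axes, in that order (R = Rz(yaw) Ry(pitch) Rx(roll)).
In Python, from workcell import env, viewer, spotter gives the robot as it stands.
- The arm moves only by the tool apply_moves, never from a script. Its arguments are lists of equal length, an entry for each row: "delta_pos": the shift along the world's x, y, z normalised to -1 to 1, where 1 is 120 mm, a list of three; "rot": the turn, a rotation vector about the world's x, y, z normalised to -1 to 1, where 1 is 1.5 rad, a list of three; "hand": the opening, from 0 (shut) to 1 (fully open). A call has 1 to 10 rows; each row is the pose to reach, as a shift and turn from the pose commanded when the call began; what a row does not reach only later rows make up. A row lasts 1/12 s, in which the tool goes at most 41.7 mm and 7.16 degrees, less where a joint would pass 70% of its speed; a pose out of reach is approached as far as the arm can. A call with a number of a shift or a turn outside -1 to 1 is refused whole. A call with a gripper value outside its range is refused whole. The fingers move at their own pace and stop on an object; "newtons" is the grip in N (left out, the last holds). Time passes only in rows, so rows that repeat a pose let the fingers close. It gives the time, the measured TCP pose, the force, the opening and the grip force at its end, in the units of the state.
- env.state(): the state, without advancing time (a new reading comes with each control period).
- viewer.grab_frame(name): name is "scene" or "top"; returns a dict with "pixels" (400x640x3 uint8, red, green, blue), "camera_matrix" (3x3 intrinsics, pixels), "R" (3x3) and "t" (3): a world point X has camera coordinates R X + t. Camera axes: x right, y down, z forward; pixel columns grow to the right and rows downward; lengths in mm; the calibration is good to about 2 mm. A picture is of the moment at which its call begins. There is no depth.
- env.job_done(): hands the job in; it is judged then, once.
Trained networks look in a picture, given as the dict that the camera call returned (one of the last four; its "shot" number tells which), for a name from the list of things; names that differ only in an ending like _2 or _b are one class to them, and where a whole thing is asked for, a point or a joint stands for the part that bears it (a point fixed in the world has none). Each returns a list of dicts, best first, with "score" (0 to 1); they miss things now and then, are a little off and sometimes report something else, mostly with a low value. They report only what shows in the picture. A call takes as long as a camera call.
- spotter.trace(picture, query): "mask" (400x640 bool, what is visible of it) and "box" ([centre column, centre row, width, height] in pixels, round what is visible of it).
- spotter.landmark_of(picture, query): "position" ([column, row] in pixels: a listed point, or the origin of a listed thing).
The state is a dict: "time_s": time; "qpos": joint angles; "qvel": joint speeds; "effort": joint torques, N m; "ee_pos": TCP position; "ee_rot": TCP orientation; "force": force on the tool from outside, world axes, zero at the start; "torque": the same for the moment, N m; "gripper_width": finger opening in mm; "gripper_force": force on a finger pad.
Only numpy, scipy, OpenCV 4.12 (cv2) and the standard library are available. Lean on these libraries where they do the work, as an engineer would, in place of code of your own. Each camera call takes 0.05 s, during which the arm holds its last target. There are 200 camera calls.

## Working session

There is one attempt and no reset: what is moved stays moved. The work goes in short steps, Python scripts to look and compute and a tool call to move; the robot and the scene stay as the last step left them, time stands still between calls to the robot, and variables do not carry over. Pictures are saved under pics/ and viewed, at most 10 in all, crops included, and the job is handed in when it is done.

Besides the shell and the picture viewer there is one more tool, called as name(argument=value, ...), one argument or row to a line, values as JSON. apply_moves: Moves the arm, as the interface text tells. Its arguments: {"type":"object","properties":{"delta_pos":{"type":"array"},"rot":{"type":"array"},"hand":{"type":"array"},"newtons":{"type":"number"}},"required":["delta_pos","rot","hand"]}

```bash
mkdir -p pics
python3 - <<'E'
from workcell import env, viewer, spotter
import cv2,numpy as np
print(env.state(), env.hold_point_z)
for n in ["scene","top"]:
    p=viewer.grab_frame(n)
    cv2.imwrite(f"pics/{n}0.png",p["pixels"][:,:,::-1])
    print(n,p["camera_matrix"].tolist(),p["R"].tolist(),p["t"].tolist())
    for q in ["yellow_knob","blue_knob"]:
        print(q,[(r["position"],r["score"]) for r in spotter.landmark_of(p,q)][:3])
    for q in ["yellow_bolt","yellow_handle"]:
        print(q,[(r["box"],r["score"]) for r in spotter.trace(p,q)][:3])
E
```

```text
{'time_s': 0.0, 'qpos': array([-7.00171663e+01,  1.83500330e+01,  8.97074345e+01,  1.02050334e-03,
        7.20440088e+01, -1.14624326e+00]), 'qvel': array([ 0.06130599, -0.01395397, -0.07662137, -0.03451511, -0.02918408,
        0.01174737]), 'effort': array([ 7.39522766e-04, -4.12462771e+01, -2.31974727e+01,  7.27389241e-02,
        4.58810362e-02, -1.67988305e-04]), 'ee_pos': array([ 207.09624645, -535.85502699,  213.12944077]), 'ee_rot': array([-1.79898563e+02, -3.00001745e-03,  2.11287588e+01]), 'force': array([-0.1290009 ,  0.30197683, -0.59841753]), 'torque': array([ 0.0667616 , -0.04572936,  0.01631954]), 'gripper_force': 0.0, 'gripper_width': 91.16705655850284} 18.8
scene [[377.7115526429729, 0.0, 315.27039914261417], [0.0, 377.7115526429729, 200.22522172027837], [0.0, 0.0, 1.0]] [[0.5266400620625176, 0.849937987020999, 0.01598947308324242], [0.6475902094128216, -0.38893400883755036, -0.655253582548169], [-0.5507060610738234, 0.35543741360223224, -0.7552397495552721]] [-267.05796748718916, -223.38970422683218, 1210.443053073235]
yellow_knob [([410.7, 169.3], 0.62)]
blue_knob [([219.8, 249.9], 0.7)]
yellow_bolt [([400.7, 180.9, 43.0, 43.8], 0.64)]
yellow_handle [([409.1, 166.7, 10.5, 20.6], 0.76)]
top [[420.27703476516376, 0.0, 318.78065954648014], [0.0, 420.27703476516376, 198.77487884725087], [0.0, 0.0, 1.0]] [[-0.18209088685409006, -0.9832750470127217, -0.003618127529670254], [-0.9624202850904346, 0.1789803610651567, -0.20423815803965895], [0.20146985821987748, -0.03370774799828852, -0.9789145437441137]] [52.83096408040118, 583.9615928416878, 846.6765356409102]
yellow_knob [([172.8, 230.7], 0.51)]
blue_knob [([414.4, 184.8], 0.62)]
yellow_bolt [([188.2, 236.9, 75.3, 37.5], 0.74)]
yellow_handle [([174.2, 233.6, 21.1, 17.9], 0.64)]
```

```bash
cat > h.py <<'E'
import numpy as np, cv2
def P(p): return np.array(p["camera_matrix"])@np.c_[p["R"],p["t"]]
def tri(a,ua,b,ub):
    X=cv2.triangulatePoints(P(a),P(b),np.array(ua,float).reshape(2,1),np.array(ub,float).reshape(2,1))[:,0]; return X[:3]/X[3]
def plane(p,u,z):
    R=np.array(p["R"]);d=R.T@np.linalg.inv(p["camera_matrix"])@[u[0],u[1],1]; c=-R.T@np.array(p["t"])
    return c+d*(z-c[2])/d[2]
def proj(p,X):
    x=P(p)@np.r_[X,1]; return x[:2]/x[2]
E
python3 - <<'E'
import cv2,numpy as np
a=cv2.imread("pics/top0.png")[160:300,100:300]; b=cv2.imread("pics/scene0.png")[110:250,340:540]
cv2.imwrite("pics/c0.png",np.vstack([cv2.resize(i,None,fx=4,fy=4,interpolation=cv2.INTER_CUBIC)[:300*2][:560] for i in (a,)]))
cv2.imwrite("pics/c1.png",cv2.resize(b,None,fx=4,fy=4,interpolation=cv2.INTER_CUBIC))
E
```

```text
(no output)
```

View pics/c0.png

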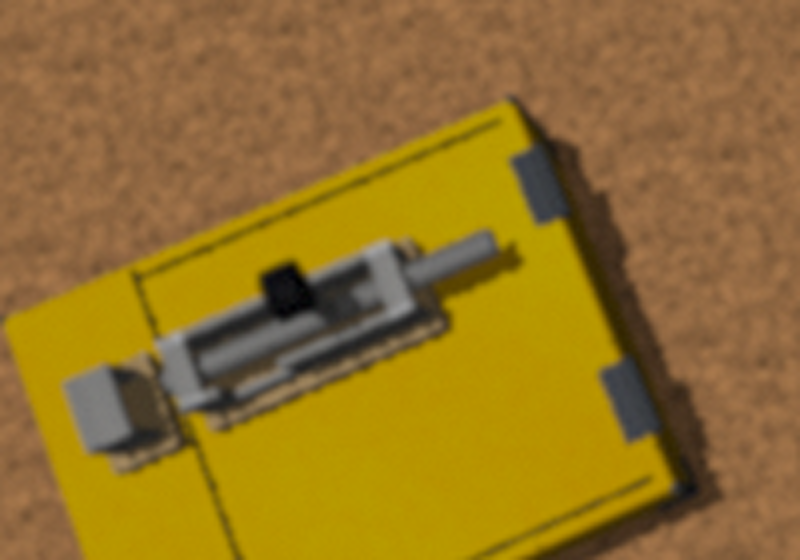

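View pics/c1.png

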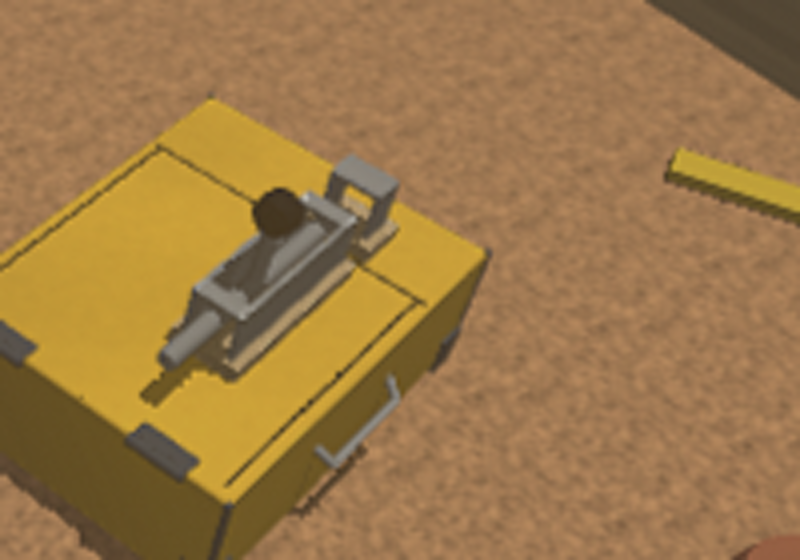

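View pics/top0.png

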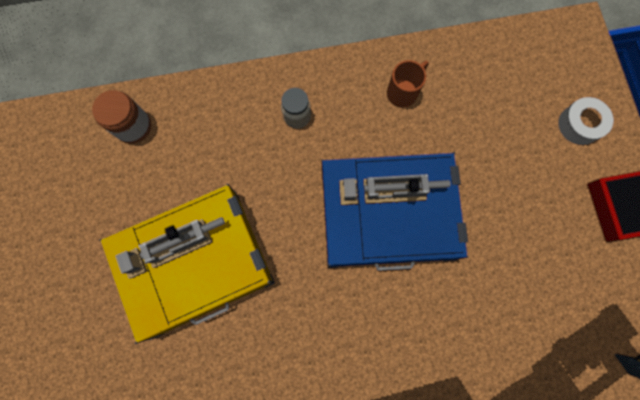

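The yellow chest is on the robot's left (top view about (185,260)), with its keeper on the left end at (125,262). The notch is on the robot-side rail near the keeper, and the knob is at (172,232) in top and (409.5,163) in scene.

Run:
```python
from workcell import env, viewer, spotter
from h import *
t=viewer.grab_frame("top"); s=viewer.grab_frame("scene")
K=tri(t,(172.3,232),s,(409.6,163)); print("knob",K,proj(t,K),proj(s,K))
K2=tri(t,(172.8,230.7),s,(410.7,169.3)); print("knob net",K2)
c=[plane(t,u,100) for u in [(102,241.2),(228.7,185),(271.5,282)]]
print("corners",c); d=c[0]-c[1]; print(np.linalg.norm(d),d/280,np.degrees(np.arctan2(d[1],d[0])), np.linalg.norm(c[1]-c[2]))
m=(c[0]+c[2])/2; u=d/np.linalg.norm(d); n=np.array([u[1],-u[0],0]) # n away from robot
print("centre",m,"axis pt",m+35*n+[0,0,34],"u",u,"n",n)
e=plane(t,(222.5,220.5),134); print("rod end",e,(e-m)@u,(e-m)@n,"knob rel",(K-m)@u,(K-m)@n,(K2-m)@u,(K2-m)@n)
# guides (top z=148): crop corners
for q in [(160,345),(390,243),(412,310),(185,405)]:
  X=plane(t,(100+q[0]/4,160+q[1]/4),148); print((X-m)@u,(X-m)@n)
for q in [(290,365),(240,385),(218,393)]: # notch edges
  X=plane(t,(100+q[0]/4,160+q[1]/4),148); print('notch',(X-m)@u,(X-m)@n)
for q in [(65,382),(110,365)]:
  X=plane(t,(100+q[0]/4,160+q[1]/4),150); print('keeper',(X-m)@u,(X-m)@n)
```

```text
knob [544.49198107 221.44175077 192.76263502] [172.41501329 232.05355001] [409.72451114 162.97104664]
knob net [549.71851374 225.43829651 175.69764722]
corners [array([569.6146045 , 393.90716517, 100.        ]), array([638.60893691, 125.44452826, 100.        ]), array([427.17417624,  69.50286932, 100.        ])]
277.186589366444 [-0.24640833  0.95879513  0.        ] 104.41298223605088 218.710144314384
centre [498.39439037 231.70501725 100.        ] axis pt [532.29282793 240.41684433 134.        ] u [-0.24890935  0.96852679  0.        ] n [0.96852679 0.24890935 0.        ]
rod end [560.37678833 141.35643988 134.        ] -102.93301547221996 37.54300755709305 knob rel -21.41436962208378 42.09212848892263 -18.844540834978297 48.148942966792426
56.255868442317066 54.538833642953485
-61.117585223257805 54.05177321383266
-58.76854846857486 19.4838526536884
55.209261733074634 22.86209838208635
notch 3.4651025718061543 19.562474561237487
notch 28.32188887115217 20.71669653289473
notch 39.091658717621016 21.57603984853357
keeper 102.30879307403576 56.48890706696515
keeper 80.29654674547407 55.08150438796804
```

apply_moves(
  delta_pos=[
    [0.1,0.2,0.3],
    [0.2,0.5,0.6],
    [0.4,0.9,0.6],
    [0.4,0.9,0.6],
  ],
  rot=[
    [0,0,0],
    [0,0,-0.04],
    [0,0,-0.078],
    [0,0,-0.078],
  ],
  hand=[1,1,1,1],
)

```text
time_s: 0.93
ee_pos: [256.5, -426.4, 288.4]
ee_rot: [179.8, -0.1, 14.3]
force: [0.2, -0.6, 0.1]
gripper_width: 91.3
gripper_force: 0.0
```

apply_moves(
  delta_pos=[
    [0.13,0.3,0],
    [0.27,0.6,0],
    [0.4,0.9,0],
  ],
  rot=[
    [0,0,0],
    [0,0,0],
    [0,0,0],
  ],
  hand=[1,1,1],
)

```text
time_s: 1.18
ee_pos: [303.7, -318.8, 286.2]
ee_rot: [180.0, -0.0, 14.4]
force: [1.3, 0.2, 0.1]
gripper_width: 91.1
gripper_force: 0.0
```

apply_moves(
  delta_pos=[
    [0.13,0.3,0],
    [0.27,0.6,0],
    [0.4,0.9,0],
  ],
  rot=[
    [0,0,0],
    [0,0,0],
    [0,0,0],
  ],
  hand=[1,1,1],
)

```text
time_s: 1.43
ee_pos: [351.6, -210.6, 286.3]
ee_rot: [180.0, -0.0, 14.4]
force: [0.4, -0.5, -0.6]
gripper_width: 91.6
gripper_force: 0.0
```

apply_moves(
  delta_pos=[
    [0.13,0.3,0],
    [0.27,0.6,0],
    [0.4,0.9,0],
  ],
  rot=[
    [0,0,0],
    [0,0,0],
    [0,0,0],
  ],
  hand=[1,1,1],
)

```text
time_s: 1.68
ee_pos: [399.7, -102.5, 286.3]
ee_rot: [180.0, -0.1, 14.4]
force: [0.5, -1.0, 1.0]
gripper_width: 91.2
gripper_force: 0.0
```

apply_moves(
  delta_pos=[
    [0.13,0.3,0],
    [0.27,0.6,0],
    [0.4,0.9,0],
  ],
  rot=[
    [0,0,0],
    [0,0,0],
    [0,0,0],
  ],
  hand=[1,1,1],
)

```text
time_s: 1.93
ee_pos: [447.7, 5.6, 286.3]
ee_rot: [180.0, -0.1, 14.4]
force: [-0.3, -0.3, -0.8]
gripper_width: 91.4
gripper_force: 0.0
```

apply_moves(
  delta_pos=[
    [0.13,0.3,0],
    [0.27,0.6,0],
    [0.4,0.9,0],
  ],
  rot=[
    [0,0,0],
    [0,0,0],
    [0,0,0],
  ],
  hand=[1,1,1],
)

```text
time_s: 2.18
ee_pos: [495.7, 113.7, 286.2]
ee_rot: [180.0, -0.0, 14.5]
force: [0.9, -1.1, 1.3]
gripper_width: 91.4
gripper_force: 0.0
```

apply_moves(
  delta_pos=[
    [0.13,0.3,0],
    [0.27,0.6,0],
    [0.4,0.9,0],
    [0.4,0.9,0],
  ],
  rot=[
    [0,0,0],
    [0,0,0],
    [0,0,0],
    [0,0,0],
  ],
  hand=[1,1,1,1],
)

```text
time_s: 2.52
ee_pos: [545.3, 225.7, 284.5]
ee_rot: [-179.8, -0.1, 14.7]
force: [-1.0, -0.8, -0.2]
gripper_width: 91.1
gripper_force: 0.0
```

Run:
```python
from workcell import env, viewer, spotter
from h import *
s=viewer.grab_frame("scene"); st=env.state(); print(st["ee_pos"],st["ee_rot"])
print(proj(s,st["ee_pos"]),[(r["position"],r["score"]) for r in spotter.landmark_of(s,"yellow_knob")])
i=s["pixels"][60:240,300:520,::-1]; cv2.imwrite("pics/a1.png",cv2.resize(i,None,fx=3,fy=3,interpolation=cv2.INTER_CUBIC))
```

```text
[543.97679865 222.57739443 284.69989404] [-1.79984536e+02  6.41260422e-02  1.46538726e+01]
[419.15821238 129.92687884] [([407.3, 169.4], 0.68)]
```

View pics/a1.png

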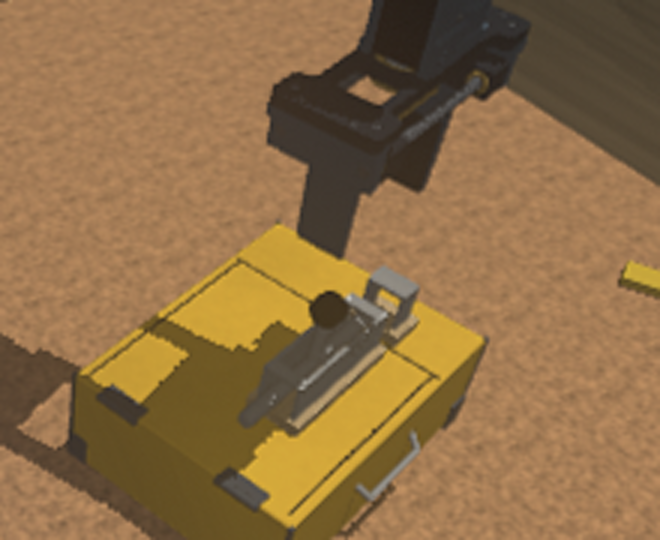

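The fingers (crop about (325,240) and (410,170)) hang either side of the knob at crop (328,308). I'll descend and grip.

apply_moves(
  delta_pos=[
    [0,0,-0.3],
    [0,0,-0.55],
    [0,0,-0.75],
    [0,0,-0.9],
    [0,0,-0.9],
  ],
  rot=[
    [0,0,0],
    [0,0,0],
    [0,0,0],
    [0,0,0],
    [0,0,0],
  ],
  hand=[1,1,1,1,1],
)

```text
time_s: 3.03
ee_pos: [540.3, 217.1, 174.3]
ee_rot: [179.9, 0.5, 14.3]
force: [-0.8, 0.4, -0.4]
gripper_width: 91.5
gripper_force: 0.0
```

apply_moves(
  delta_pos=[
    [0,0,0],
    [0,0,0],
    [0,0,0],
    [0,0,0],
    [0,0,0],
    [0,0,0],
    [0,0,0],
    [0,0,0],
  ],
  rot=[
    [0,0,0],
    [0,0,0],
    [0,0,0],
    [0,0,0],
    [0,0,0],
    [0,0,0],
    [0,0,0],
    [0,0,0],
  ],
  hand=[0,0,0,0,0,0,0,0],
  newtons=12,
)

```text
time_s: 3.7
ee_pos: [543.3, 219.7, 178.1]
ee_rot: [180.0, -0.0, 14.4]
force: [-0.4, -0.3, 0.5]
gripper_width: 40.9
gripper_force: 0.0
```

apply_moves(
  delta_pos=[
    [0,0,0],
    [0,0,0],
    [0,0,0],
    [0,0,0],
    [0,0,0],
    [0,0,0],
    [0,0,0],
  ],
  rot=[
    [0,0,0],
    [0,0,0],
    [0,0,0],
    [0,0,0],
    [0,0,0],
    [0,0,0],
    [0,0,0],
  ],
  hand=[0,0,0,0,0,0,0],
)

```text
time_s: 4.28
ee_pos: [543.2, 220.1, 177.9]
ee_rot: [-180.0, 0.0, 14.4]
force: [-0.6, 2.6, -0.2]
gripper_width: 16.1
gripper_force: 12.0
```

apply_moves(
  delta_pos=[
    [-0.01,0.04,0],
    [-0.02,0.08,0],
    [-0.031,0.12,0],
    [-0.041,0.16,0],
    [-0.051,0.2,0],
    [-0.062,0.24,0],
    [-0.072,0.28,0],
    [-0.072,0.28,0],
  ],
  rot=[
    [0,0,0],
    [0,0,0],
    [0,0,0],
    [0,0,0],
    [0,0,0],
    [0,0,0],
    [0,0,0],
    [0,0,0],
  ],
  hand=[0,0,0,0,0,0,0,0],
)

```text
time_s: 4.95
ee_pos: [534.5, 254.6, 177.9]
ee_rot: [-179.9, -0.0, 14.5]
force: [0.6, 1.4, -1.3]
gripper_width: 15.9
gripper_force: 12.0
```

apply_moves(
  delta_pos=[
    [-0.01,0.04,0],
    [-0.02,0.08,0],
    [-0.02,0.08,0],
    [-0.02,0.08,0],
  ],
  rot=[
    [0,0,0],
    [0,0,0],
    [0,0,0],
    [0,0,0],
  ],
  hand=[0,0,0,0],
)

```text
time_s: 5.28
ee_pos: [532.1, 263.9, 177.9]
ee_rot: [-179.9, -0.0, 14.4]
force: [1.1, 1.6, -2.3]
gripper_width: 16.1
gripper_force: 12.0
```

apply_moves(
  delta_pos=[
    [-0.01,0.04,0],
    [-0.01,0.04,0],
    [-0.01,0.04,0],
  ],
  rot=[
    [0,0,0],
    [0,0,0],
    [0,0,0],
  ],
  hand=[0,0,0],
)

```text
time_s: 5.53
ee_pos: [531.0, 268.1, 177.9]
ee_rot: [-180.0, -0.0, 14.4]
force: [2.8, -0.2, -2.4]
gripper_width: 16.1
gripper_force: 12.0
```

apply_moves(
  delta_pos=[
    [-0.008,0.03,0],
    [-0.008,0.03,0],
    [-0.008,0.03,0],
  ],
  rot=[
    [0,0,0],
    [0,0,0],
    [0,0,0],
  ],
  hand=[0,0,0],
)

```text
time_s: 5.78
ee_pos: [530.6, 269.6, 178.0]
ee_rot: [179.8, 0.0, 14.4]
force: [3.3, -5.6, -1.1]
gripper_width: 15.8
gripper_force: 12.0
```

apply_moves(
  delta_pos=[
    [-0.006,0.025,0],
    [-0.006,0.025,0],
    [-0.006,0.025,0],
  ],
  rot=[
    [0,0,0],
    [0,0,0],
    [0,0,0],
  ],
  hand=[0,0,0],
)

```text
time_s: 6.03
ee_pos: [530.5, 269.8, 177.9]
ee_rot: [179.5, 0.0, 14.5]
force: [5.5, -12.9, -0.6]
gripper_width: 15.6
gripper_force: 12.0
```

Run:
```python
from workcell import env, viewer, spotter
from h import *
s=viewer.grab_frame("scene"); t=viewer.grab_frame("top"); st=env.state(); print(st["ee_pos"],st["force"])
a=cv2.resize(s["pixels"][80:220,340:500,::-1],(640,560),interpolation=cv2.INTER_CUBIC)
b=cv2.resize(t["pixels"][160:300,100:300,::-1],None,fx=2,fy=2,interpolation=cv2.INTER_CUBIC)
cv2.imwrite("pics/a2.png",a)
```

```text
[530.50008904 269.81892772 177.93608548] [  5.28626467 -12.87690821  -0.55853263]
```

View pics/a2.png

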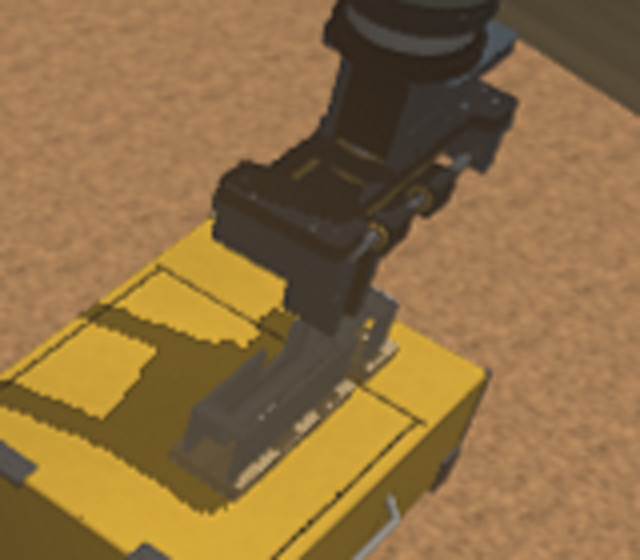

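apply_moves(
  delta_pos=[
    [0.003,-0.012,0],
    [-0.055,-0.027,0],
    [-0.114,-0.042,-0.007],
    [-0.155,-0.052,-0.018],
    [-0.196,-0.063,-0.029],
    [-0.234,-0.073,-0.045],
    [-0.272,-0.083,-0.066],
    [-0.31,-0.092,-0.09],
    [-0.342,-0.101,-0.117],
    [-0.342,-0.101,-0.117],
  ],
  rot=[
    [0,0,0],
    [0,0,0],
    [0,0,0],
    [0,0,0],
    [0,0,0],
    [0,0,0],
    [0,0,0],
    [0,0,0],
    [0,0,0],
    [0,0,0],
  ],
  hand=[0,0,0,0,0,0,0,0,0,0],
)

```text
time_s: 6.97
ee_pos: [488.3, 259.1, 164.3]
ee_rot: [179.7, 0.0, 14.5]
force: [3.1, -8.7, 0.0]
gripper_width: 16.1
gripper_force: 12.0
```

apply_moves(
  delta_pos=[
    [-0.042,-0.011,-0.041],
    [-0.084,-0.021,-0.096],
    [-0.116,-0.029,-0.147],
    [-0.143,-0.036,-0.211],
    [-0.156,-0.04,-0.254],
    [-0.165,-0.042,-0.296],
    [-0.17,-0.043,-0.34],
    [-0.172,-0.044,-0.37],
    [-0.172,-0.044,-0.383],
    [-0.172,-0.044,-0.4],
  ],
  rot=[
    [0,0,0],
    [0,0,0],
    [0,0,0],
    [0,0,0],
    [0,0,0],
    [0,0,0],
    [0,0,0],
    [0,0,0],
    [0,0,0],
    [0,0,0],
  ],
  hand=[0,0,0,0,0,0,0,0,0,0],
)

```text
time_s: 7.8
ee_pos: [466.3, 253.6, 115.9]
ee_rot: [179.7, 0.3, 14.5]
force: [0.2, -11.5, 3.2]
gripper_width: 16.1
gripper_force: 12.0
```

apply_moves(
  delta_pos=[
    [0,0,-0.02],
    [0,0,-0.02],
    [0,0,-0.02],
  ],
  rot=[
    [0,0,0],
    [0,0,0],
    [0,0,0],
  ],
  hand=[0,0,0],
)

```text
time_s: 8.05
ee_pos: [466.3, 253.6, 113.2]
ee_rot: [179.7, 0.3, 14.5]
force: [1.6, -11.0, 0.8]
gripper_width: 16.2
gripper_force: 12.0
```

apply_moves(
  delta_pos=[
    [0,0,-0.02],
    [0,0,-0.035],
    [0,0,-0.035],
  ],
  rot=[
    [0,0,0],
    [0,0,0],
    [0,0,0],
  ],
  hand=[0,0,0],
)

```text
time_s: 8.3
ee_pos: [466.7, 253.7, 110.6]
ee_rot: [179.7, 0.2, 14.5]
force: [-1.3, -12.1, 8.9]
gripper_width: 15.9
gripper_force: 12.0
```

Run:
```python
from workcell import env, viewer, spotter
from h import *
s=viewer.grab_frame("scene"); st=env.state(); print(st["ee_pos"],st["force"])
a=cv2.resize(s["pixels"][80:220,340:500,::-1],(640,560),interpolation=cv2.INTER_CUBIC)
cv2.imwrite("pics/a3.png",a)
```

```text
[466.71877053 253.67938597 110.61394842] [ -0.3279704  -11.65465091  10.33173731]
```

View pics/a3.png

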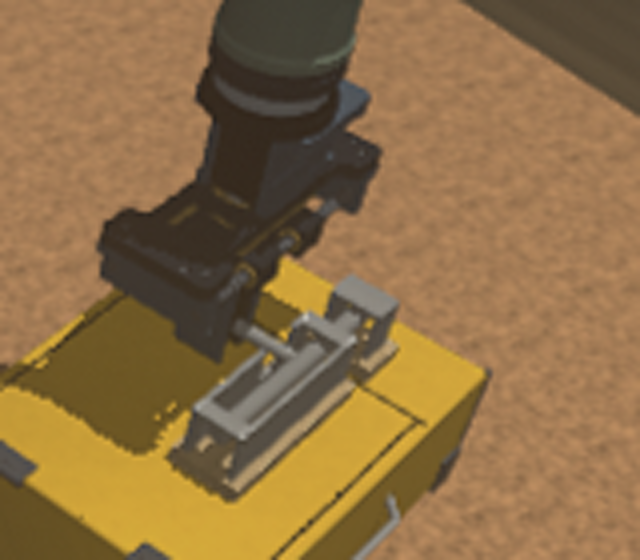

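The bolt is home into the keeper and the handle is level in the notch; the 10 N upward reaction shows it is on the stop. I'll release and retreat.

apply_moves(
  delta_pos=[
    [0,0,0.01],
    [0,0,0.01],
    [0,0,0.01],
    [0,0,0.01],
    [0,0,0.01],
    [0,0,0.01],
    [0,0,0.01],
    [0,0,0.01],
  ],
  rot=[
    [0,0,0],
    [0,0,0],
    [0,0,0],
    [0,0,0],
    [0,0,0],
    [0,0,0],
    [0,0,0],
    [0,0,0],
  ],
  hand=[0.5,0.5,0.5,0.5,0.5,0.5,0.5,0.5],
)

```text
time_s: 9.02
ee_pos: [467.6, 257.0, 110.4]
ee_rot: [180.0, 0.0, 14.4]
force: [-0.1, 0.2, 0.1]
gripper_width: 45.6
gripper_force: 0.0
```

apply_moves(
  delta_pos=[
    [0,0,0.1],
    [0,0,0.3],
    [0,0,0.6],
    [0,0,0.9],
    [0,0,1],
  ],
  rot=[
    [0,0,0],
    [0,0,0],
    [0,0,0],
    [0,0,0],
    [0,0,0],
  ],
  hand=[0.5,0.5,0.5,0.5,0.5],
)

```text
time_s: 9.43
ee_pos: [469.8, 258.0, 235.8]
ee_rot: [-179.9, -0.5, 14.4]
force: [0.6, 0.6, 0.2]
gripper_width: 45.8
gripper_force: 0.0
```

apply_moves(
  delta_pos=[
    [-0.2,-0.2,0.2],
    [-0.4,-0.4,0.4],
    [-0.6,-0.8,0.6],
    [-0.6,-1,0.6],
    [-0.6,-1,0.6],
  ],
  rot=[
    [0,0,0],
    [0,0,0],
    [0,0,0],
    [0,0,0],
    [0,0,0],
  ],
  hand=[0.5,0.5,0.5,0.5,0.5],
)

```text
time_s: 9.85
ee_pos: [394.5, 132.5, 305.1]
ee_rot: [179.8, -0.2, 14.2]
force: [-0.7, 0.3, 0.5]
gripper_width: 45.3
gripper_force: 0.0
```

Run:
```python
from workcell import env, viewer, spotter
from h import *
s=viewer.grab_frame("scene"); t=viewer.grab_frame("top"); st=env.state(); print(st["ee_pos"],st["force"])
a=cv2.resize(s["pixels"][110:210,360:460,::-1],(400,400),interpolation=cv2.INTER_CUBIC)
b=cv2.resize(t["pixels"][190:290,110:210,::-1],(400,400),interpolation=cv2.INTER_CUBIC)
cv2.imwrite("pics/a4.png",np.hstack([a,b]))
r=[x.get(0) if 0 else x for x in (spotter.landmark_of(t,"yellow_knob"),spotter.landmark_of(s,"yellow_knob"))]; print(r)
if all(r): print(tri(t,r[0][0]["position"],s,r[1][0]["position"]))
```

```text
[395.65230976 136.25318455 303.17745579] [0.05782785 0.00969688 0.56967067]
[[], [{'position': [396.2, 159.9], 'score': 0.52}]]
```

View pics/a4.png

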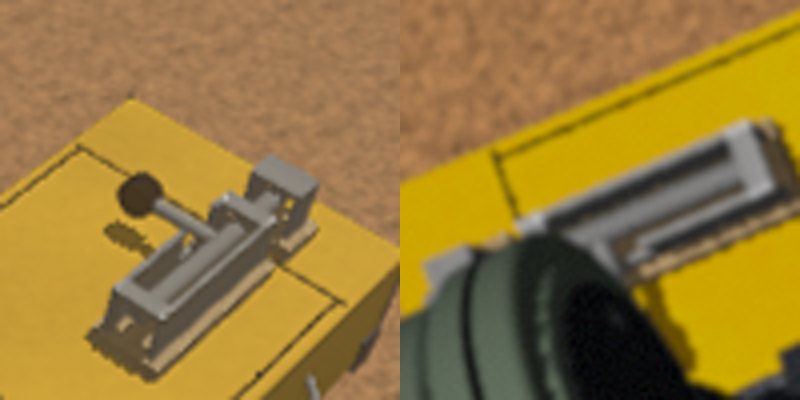

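The knob is at scene (395,159), with the stem lying in the notch and the bolt through the guide into the keeper. I'll check that against the expected level pose, then hand in.

Run:
```python
from workcell import env, viewer
from h import *
s=viewer.grab_frame("scene")
n=np.array([.9685,.2489,0]); A=np.array([530.5,269.8,134])-4*n
for deg in (75,90): 
    a=np.radians(deg); print(deg,proj(s,A-60*n*np.sin(a)+[0,0,60*np.cos(a)]))
```

```text
75 [396.32569307 153.20876027]
90 [394.54614587 157.48724428]
```

```bash
python3 -c "
from workcell import env
print(env.job_done())"
```

```text
the job is handed in; nothing more can be done
None
```

The yellow bolt was slid home against its stop with the handle up, the handle was then turned down level into the notch and released, the blue chest was left untouched, and the job was handed in at about 10 s; no verdict came back.

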